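# Tip the press blocks into the dip basket and hang it up

## Robot

A 6-joint arm with a two-finger parallel gripper is mounted at the origin on the work surface. World frame = base frame: x ahead of the robot, y to its left, z up, the work surface at z = 0. Lengths are in m, angles in rad, forces in N, time in s.
With the tool pointing down it reaches from about 0.2 to 0.875 m from the base axis. Payload 3.4 kg.
Tool frame: the origin (TCP) lies between the finger pads; the fingertips stand 25 mm ahead of it and the grasp point (between the pads) lies 6 mm ahead of it (r.nose_length is the z of the fingertips in the tool frame, in m); z points along the fingers, y is the line along which they close (so a half turn about z gives the same grasp; the last joint's range is limited). The gripper opens to 94 mm and grips with 3 to 60 N. Pads are 16 mm wide; open, the fingers measure 119 mm over their backs; the gripper's body (75 mm by 177 mm) begins 78 mm behind the grasp point.
Start: joints at [1.22, 0.276, 1.505, -0, 1.361, -0.121], TCP at [0.131, 0.56, 0.23] pointing down, gripper open.
Joint ranges: [-2.89, 2.89], [-0.75, 2.08], [0.22, 2.7], [-1.18, 4.32], [0.11, 2.71], [-2.7, 2.7]. Speed limits (rad/s): [2.57, 2.57, 3.14, 3.14, 3.14, 3.14].

## Interface

Orientations are given as a unit quaternion [w, x, y, z].
In Python, from plant import r, gripper_to, inverse_kinematics, vision, models, telemetry gives the robot as it stands. Calls block until the motion is done:
- r.move_to(position, orientation): joint-space move of the TCP to a pose.
- r.move_l(position, rot=None, vel=0.15, guard=None): straight line of the TCP; rot=None keeps the orientation; vel is the mean speed in m/s. With guard (N) it stops when the force on the tool has changed by that much, and returns True; else False.
- r.movej(angles): joint-space move.
- gripper_to(opening, f_grip=None): finger opening in m; f_grip is the grip in N (None keeps the last); returns when the fingers have stopped.
- r.hold(seconds).
- inverse_kinematics(position, orientation): joint angles nearest the present ones, or None.
- vision.snapshot(name): name is "scene" or "top"; returns the picture (400x640x3 uint8, red, green, blue); there is no depth.
- vision.get_calibration(name): a dict with "fx", "fy", "cx", "cy" (pixels), "position" and "orientation" of the camera in the world. Camera axes: x right, y down, z forward; pixel columns grow to the right and rows downward; lengths in m; the calibration is good to about 2 mm. A picture is of the moment at which its call begins. get_calibration takes no time and is no camera call.
A pose or a line that the arm cannot do raises r.PlanningError and nothing moves.
- r.sign_off(): hands the job in; it is judged then, once.
Trained networks look in the newest picture that a camera, given by its name, has taken for a name from the list of things; names that differ only in an ending like _2 or _b are one class to them, and where a whole thing is asked for, a point or a joint stands for the part that bears it (a point fixed in the world has none). Each returns a list of dicts, best first, with "score" (0 to 1); they miss things now and then, are a little off and sometimes report something else, mostly with a low value. They report only what shows in the picture. A call takes as long as a camera call. They do not tell look-alikes from the thing itself.
- models.boxes_of(thing, camera): "at" ([x, y, z] in m, in world coordinates, good to about 4 mm: the middle of the surface that is visible of it).
- models.regions_of(thing, camera): "pixels" (400x640 bool, what is visible of it).
- models.mark_of(thing, camera): "at" ([x, y, z] in m, in world coordinates, good to about 4 mm: a listed point, or the origin of a listed thing).
Readings, each from a call of its own:
- telemetry.current_t(): time.
- telemetry.current_joints(): joint angles.
- telemetry.current_dq(): joint speeds.
- telemetry.current_joint_efforts(): joint torques, N m.
- telemetry.current_ee_pos(): TCP position.
- telemetry.current_tool_rot(): TCP orientation.
- telemetry.current_wrist_force(): force on the tool from outside, world axes, zero at the start.
- telemetry.current_torque(): the same for the moment, N m.
- telemetry.current_opening(): finger opening in m.
- telemetry.current_finger_force(): force on a finger pad.
Only numpy, scipy, OpenCV 4.12 (cv2) and the standard library are available. Lean on these libraries where they do the work, as an engineer would, in place of code of your own. Each camera call takes 0.05 s, during which the arm holds its last target. There are 200 camera calls.

## Task

Gather every press block from the bench onto the tipping tray while its end gate is still up, and take the basket off the hook and stand it under the gate end. Then lower the gate all the way with the blocks on the level tray, and lift the tray's handle to tip it steeply so that the blocks slide out over the gate into the basket. Finally let the tray back down level, stand the gate upright again and hang the basket with all the blocks in it on both prongs of the hook, without disturbing the other things on the bench.

Things in the scene. Friction and masses are not known exactly. Their poses are not given: they have to be found in the camera images.
- tray (a joint): Tilt of the tipping tray in rad: 0 = level, resting on its stand (gravity returns it; about 5 N at the handle lifts it loaded); grows as the handle end is raised, stop at 0.9. It is hinged along its gate end, so lifting its handle pours over the gate.
- gate (a joint): Opening of the tray's end gate in rad: 0 = upright (closed), grows as its top swings outward and down, 1.57 = flush with the tray floor as a short chute, stop at 1.6. Steel plate 138 mm wide, 40 mm high, hinged along the tray_hinge line; its stiff hinge stays where it is left (about 2 N at the pin moves it).
- tray_hinge (a point): Fixed point mid-way on the common hinge line of tray and gate, at tray-floor height, 110 mm above the bench. Axes: x along the hinge line, y level from the gate end to the handle end, z up. The gate falls to -y: flat, it reaches y = -41 mm (its tip dips to about 80 mm above the bench when the tray is tipped). The bench below is free for y < 0.
- tray_in (a point): Centre of the tray's floor (top face), 108 mm from the hinge line; axes turn with the tray, at tilt 0 like tray_hinge's. Open polished steel tray, slippery (friction about 0.3), inside 140 mm (x) by 210 mm (y), walls 38 mm high and 6 mm thick, on a fixed grey stand.
- tray_handle (a point): Middle of the tray's handle: black round bar 12 mm thick, 110 mm long along x, 262 mm from the hinge line in y, 30 mm above tray-floor level, 44 mm behind the rear wall, with room for fingers on both sides. Axes turn with the tray.
- gate_pin (a point): Grasp point on the gate's pin: black round bar 10 mm thick along x that juts out 49 mm beyond the tray's side wall on the robot's side; the point is 25 mm from the pin's free end. It circles the hinge line at 36 mm radius: straight above it with the gate up, 36 mm out to -y of it with the gate flat. Axes turn with the gate.
- hook_seat (a point): On the fixed dark steel hook stand, midway between its two prongs, at the height of the axis of the basket's bar when hung (225 mm above the bench). Axes: y along the prongs from post to free tips, x across, z up. Prongs: 10 mm thick, at x = +-45 mm, level from the post (y = -117 mm) to y = 38 mm; their upturned tips end at y = 50 mm, 245 mm above the bench.
- basket_grip (a point): Middle of the straight top of the basket's fixed arched handle (dark round bar 10 mm thick, straight for +-75 mm along the basket's x), 165 mm above the basket's underside. Axes are the basket's: x along the bar, z up. At the start the basket hangs on the hook by this bar.
- basket_in (a point): Centre of the basket's inner floor, 4 mm above its underside, axes the basket's. Open aluminium box 190 mm (x) by 150 mm (y) by 70 mm high, walls 4 mm, 0.35 kg; the handle arch rises from the middles of the two sides at x = +-93 mm.
- basket: The basket; origin at the centre of its underside, axes as basket_grip.
- hook: The hook stand; origin on the bench straight below hook_seat, axes as hook_seat.
- block1_c (a point): Centre of a press block: reddish-brown plain slab 90 x 36 x 24 mm (its own x, y, z), about 0.11 kg. Two to four such alike blocks lie flat on the bench.
- block2_c (a point): Centre of a press block: reddish-brown plain slab 90 x 36 x 24 mm (its own x, y, z), about 0.11 kg. Two to four such alike blocks lie flat on the bench.
- block3_c (a point): Centre of a press block: reddish-brown plain slab 90 x 36 x 24 mm (its own x, y, z), about 0.11 kg. Two to four such alike blocks lie flat on the bench.
- block4_c (a point): Centre of a press block: reddish-brown plain slab 90 x 36 x 24 mm (its own x, y, z), about 0.11 kg. Two to four such alike blocks lie flat on the bench.
- cleaner: Bystander: white cleaner bottle 160 mm high, 60 mm wide. Origin at the centre of its underside as built. Leave it alone.
- brush_pot: Bystander: black cup 85 mm high, 76 mm wide. Origin at the centre of its underside as built. Leave it alone.
- driver: Bystander: screwdriver lying on the bench. Origin at the centre of its underside as built. Leave it alone.
- tape: Bystander: tape roll 90 mm wide, 24 mm high. Origin at the centre of its underside as built. Leave it alone.
Not all that is in view belongs to the job. Leave any green or red look-alike of the part that bears block3_c alone. Leave any red look-alike of the part that bears block1_c alone.

How it is judged:
By the outcome, as a careful person would: the job done as asked, in the order asked, and still so for the second after the job is handed in, with the robot touching nothing.
Of block1, block2, block3, block4 only 2 to 4 are there at a start; the rules pass over those that are not, and their reading is None.
At some moment in a run one of basket, block1, block2, block3, block4 may be knocked a few centimetres aside while the robot is not near it.
It also fails if it takes over 210 s, if anything falls off the work surface, if the arm or the gripper's body presses on something with over 40 N, if the wrist force passes 120 N, or if a joint passes its speed limit or range.

## Working session

There is one attempt and no reset: what is moved stays moved. The work goes in short steps, each a Python script; the robot and the scene stay as the last script left them, time stands still between calls to the robot, and variables do not carry over. Pictures are saved under pics/ and viewed, at most 14 in all, crops included, and the job is handed in when it is done.

```bash
ls; mkdir -p pics
python3 - <<'E'
from plant import r, vision, models, telemetry
import cv2, numpy as np
for c in ("scene","top"):
    im=vision.snapshot(c); cv2.imwrite(f"pics/{c}0.png",im[:,:,::-1])
    k=vision.get_calibration(c); print(c,k)
    names=["block1_c","tray_hinge","tray_in","tray_handle","gate_pin","hook_seat","basket_grip","basket_in","basket","hook","cleaner","brush_pot","driver","tape"]
    for n in names:
        print(n,[(np.round(d["at"],3).tolist(),round(d["score"],2)) for d in models.mark_of(n,c)][:7])
print(telemetry.current_t())
E
```

```text
pics
scene {'fx': 378.044730832852, 'fy': 378.044730832852, 'cx': 324.1987706166138, 'cy': 198.30996321768185, 'position': array([0.98438016, 0.944358  , 0.78851812]), 'orientation': array([-0.12382085,  0.20835531,  0.85160977, -0.46477657])}
block1_c [([0.423, -0.165, 0.013], 0.53), ([0.297, -0.165, 0.016], 0.46)]
tray_hinge [([0.617, 0.015, 0.107], 0.73)]
tray_in [([0.618, 0.123, 0.112], 0.94)]
tray_handle [([0.62, 0.273, 0.14], 0.58)]
gate_pin [([0.508, 0.011, 0.146], 0.77)]
hook_seat [([0.423, -0.36, 0.224], 0.67)]
basket_grip [([0.432, -0.368, 0.226], 0.82)]
basket_in [([0.433, -0.37, 0.058], 0.55)]
basket [([0.437, -0.37, 0.061], 0.58)]
hook [([0.425, -0.166, 0.015], 0.64), ([0.617, 0.12, 0.107], 0.24)]
cleaner [([0.742, -0.26, -0.003], 0.55)]
brush_pot [([0.57, 0.486, -0.002], 0.8), ([0.411, 0.184, 0.008], 0.27)]
driver [([0.389, 0.499, -0.0], 0.86), ([0.642, -0.286, 0.014], 0.58)]
tape [([0.426, -0.359, 0.224], 0.56), ([0.26, -0.4, -0.002], 0.46), ([0.423, -0.163, 0.011], 0.37), ([0.618, 0.274, 0.136], 0.17)]
top {'fx': 495.49283977835745, 'fy': 495.49283977835745, 'cx': 320
[... 204 characters left out ...]
012], 0.64)]
tray_hinge [([0.615, 0.016, 0.106], 0.66)]
tray_in [([0.616, 0.125, 0.11], 0.94), ([0.421, -0.162, 0.011], 0.62)]
tray_handle [([0.615, 0.278, 0.142], 0.9)]
gate_pin [([0.509, 0.014, 0.146], 0.53), ([0.639, -0.29, 0.013], 0.18)]
hook_seat [([0.426, -0.357, 0.224], 0.81)]
basket_grip [([0.434, -0.366, 0.224], 0.8), ([0.574, 0.485, 0.0], 0.18)]
basket_in [([0.432, -0.37, 0.062], 0.95)]
basket [([0.433, -0.37, 0.06], 0.9)]
hook []
cleaner [([0.741, -0.255, 0.001], 0.96)]
brush_pot [([0.573, 0.484, 0.001], 0.88), ([0.434, -0.367, 0.225], 0.59), ([0.344, 0.292, 0.015], 0.28)]
driver [([0.39, 0.501, 0.002], 0.68)]
tape [([0.39, 0.499, 0.003], 0.71), ([0.262, -0.396, 0.002], 0.55)]
1.5
```

View pics/scene0.png

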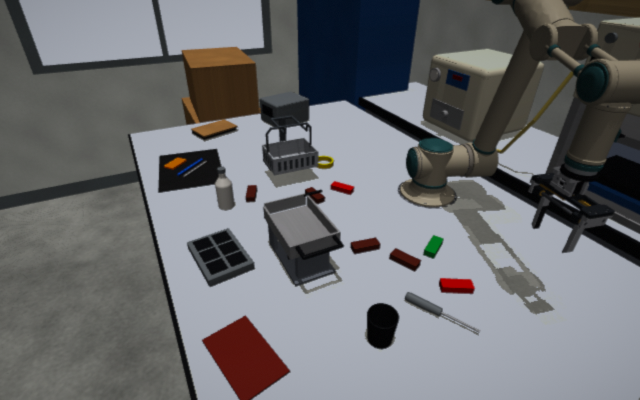

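View pics/top0.png

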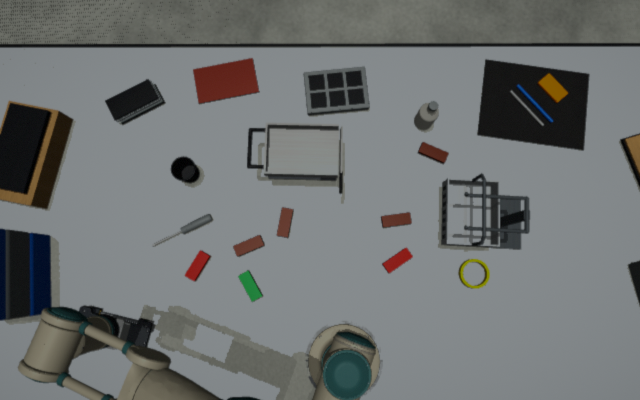

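Top view: brown blocks at (285,222), (249,245), (396,220) and (433,153). Look-alikes are red at (198,265) and (397,260), and green at (250,286). The basket hangs at (480,213) with the hook post on its right, so the prongs point to +y. The tray is at (300,153) with the gate on its right and the pin at (341,185).

```bash
cat > h.py <<'E'
import numpy as np, cv2
from scipy.spatial.transform import Rotation as R
from plant import r, gripper_to, inverse_kinematics, vision, models, telemetry
def cal(c):
    k=vision.get_calibration(c); q=k["orientation"]
    return k,R.from_quat([q[1],q[2],q[3],q[0]]).as_matrix()
def unproj(c,uv,z):
    k,M=cal(c); uv=np.atleast_2d(uv).astype(float)
    d=np.c_[(uv[:,0]-k["cx"])/k["fx"],(uv[:,1]-k["cy"])/k["fy"],np.ones(len(uv))]@M.T
    p=k["position"]; return p+d*((z-p[2])/d[:,2])[:,None]
def proj(c,p):
    k,M=cal(c); q=(np.atleast_2d(p)-k["position"])@M
    return np.c_[q[:,0]/q[:,2]*k["fx"]+k["cx"],q[:,1]/q[:,2]*k["fy"]+k["cy"]]
def blocks(im,z=0.024,c="top"):
    """brown slabs -> [(x,y,yaw of long axis,(L,W),pixel)] from top-face outline"""
    h=cv2.cvtColor(im,cv2.COLOR_RGB2HSV)
    m=((h[...,0]<12)|(h[...,0]>172))&(h[...,1]>90)&(h[...,1]<215)&(h[...,2]>40)&(h[...,2]<170)
    n,l,s,cc=cv2.connectedComponentsWithStats(m.astype(np.uint8)); out=[]
    for i in range(1,n):
        if 120<s[i,4]<700:
            v,u=np.nonzero(l==i); P=unproj(c,np.c_[u,v],z)[:,:2]
            (x,y),(a,b),t=cv2.minAreaRect((P*1000).astype(np.float32))
            t=np.deg2rad(t)+(0 if a>b else np.pi/2)
            out.append((x/1000,y/1000,(t+np.pi/2)%np.pi-np.pi/2,(max(a,b),min(a,b)),cc[i]))
    return out
def down(yaw):
    """tool pointing down, closing line (tool y) at angle yaw (mod pi) in the world"""
    best=None
    for k in (0,np.pi):
        t=yaw+k; y=np.array([np.cos(t),np.sin(t),0]); z=np.array([0,0,-1.]); x=np.cross(y,z)
        q=R.from_matrix(np.c_[x,y,z]).as_quat(); yield [q[3],q[0],q[1],q[2]]
def go(p,yaw):
    """joint move to pose with the half turn nearest the middle of the last joint's range"""
    c=[(q,inverse_kinematics(p,q)) for q in down(yaw)]; c=[(abs(j[5]),i,q) for i,(q,j) in enumerate(c) if j is not None]
    q=min(c)[2]; r.move_to(p,q); return q
E
python3 - <<'E'
from h import *
im=vision.snapshot("top")
o=im[:,:,::-1].copy()
hsv=cv2.cvtColor(im,cv2.COLOR_RGB2HSV)
for p in [(285,222),(249,245),(396,220),(433,153),(198,265),(397,260)]: print(p,hsv[p[1],p[0]])
for b in blocks(im):
    print(np.round(b[:3],3),np.round(b[3]),np.round(b[4]))
E=cv2.resize(o[120:300,180:460],None,fx=2.8,fy=2.8,interpolation=cv2.INTER_CUBIC); cv2.imwrite("pics/c1.png",E)
E=cv2.resize(o[140:290,400:560],None,fx=4,fy=4,interpolation=cv2.INTER_CUBIC); cv2.imwrite("pics/c2.png",E)
E
```

```text
(285, 222) [  6 133 102]
(249, 245) [  6 134 101]
(396, 220) [  6 145  93]
(433, 153) [  6 163  83]
(198, 265) [  2 211 138]
(397, 260) [  1 211 138]
[ 0.634 -0.284  1.151] [86. 34.] [433. 152.]
[ 0.413  0.18  -0.183] [86. 33.] [285. 222.]
[ 0.421 -0.163 -1.433] [87. 34.] [396. 220.]
[ 0.341  0.29  -1.164] [87. 34.] [248. 245.]
[ 0.297 -0.164 -0.976] [90. 35.] [397. 260.]
[ 0.28   0.444 -0.533] [89. 38.] [197. 265.]
```

View pics/c1.png

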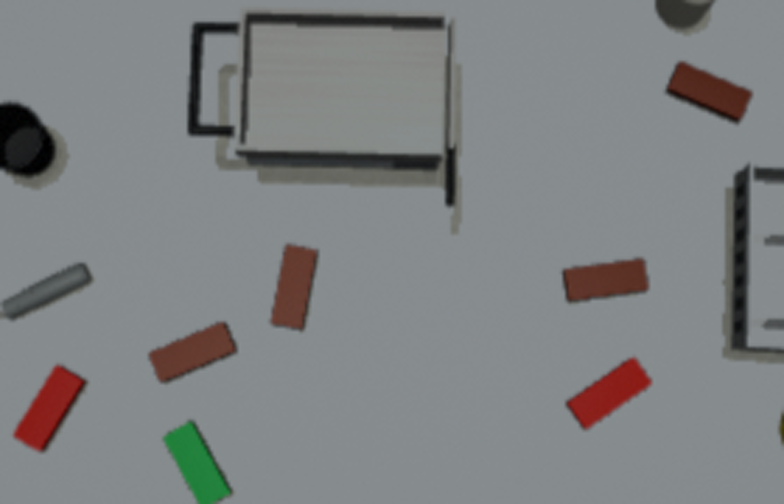

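View pics/c2.png

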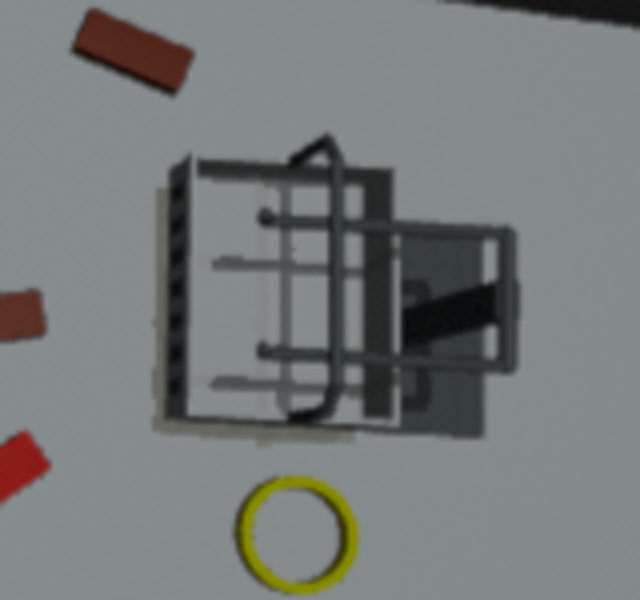

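The crop confirms four brown slabs, distinct from two bright red ones and a green one. Hook crop: prong tips at (264,216) and (262,350), crossbar at right, and the basket bar along column 335. The post doesn't rise above the prongs. Next I'll get the yaws and pick the first block.

```bash
sed -i 's/<215)/<190)/' h.py
cat >> h.py <<'E'
TX,TY=0.617,0.124   # tray_in
G=0.006             # grasp point ahead of TCP
def pick_place(b,tx,ty):
    """b: block estimate, refined from a fresh picture; put long axis along y on tray"""
    x,y,t=b[:3]
    gripper_to(0.07,25)
    q=go([x,y,0.16],t+np.pi/2)
    r.move_l([x,y,0.012+G],vel=0.12,guard=25)
    gripper_to(0.0,25); w=telemetry.current_opening()
    p=telemetry.current_ee_pos(); r.move_l([p[0],p[1],0.26],vel=0.25)
    print("grip width",round(w,4),"after lift",round(telemetry.current_opening(),4))
    if telemetry.current_opening()<0.03: return False
    go([tx,ty,0.26],0.0)
    s=r.move_l([tx,ty,0.110+0.012+G+0.003],vel=0.12,guard=15)
    print("touch",s,np.round(telemetry.current_ee_pos(),3))
    gripper_to(0.047); r.move_l([tx,ty,0.26],vel=0.25); return True
def see(x,y):
    im=vision.snapshot("top"); c=[b for b in blocks(im) if np.hypot(b[0]-x,b[1]-y)<0.08 and b[3][0]>75 and b[3][1]>28]
    return min(c,key=lambda b:np.hypot(b[0]-x,b[1]-y)) if c else None
E
python3 - <<'E'
from h import *
print("pin,gate",unproj("top",[(340.7,192.9),(341.8,126.4)],.148).round(3).tolist())
print("prongs",unproj("top",[(466,194),(526,198),(465.5,227.5),(526,231)],.225).round(3).tolist())
print("bar",unproj("top",[(483,180),(483,238.75)],.225).round(3).tolist())
b=see(.341,.29); print(b)
print(pick_place(b,TX-0.030,TY+0.050),telemetry.current_t())
E
```

```text
pin,gate [[0.484, 0.011, 0.148], [0.68, 0.007, 0.148]]
prongs [[0.469, -0.324, 0.225], [0.458, -0.484, 0.225], [0.379, -0.318, 0.225], [0.37, -0.479, 0.225]]
bar [[0.507, -0.371, 0.225], [0.349, -0.363, 0.225]]
(0.3414075927734375, 0.28958633422851565, np.float64(-1.1638750993477949), (87.28775024414062, 33.926048278808594), array([248.30407524, 245.32601881]))
grip width 0.0356 after lift 0.0356
touch True [0.585 0.174 0.135]
True 9.3583
```

Run:
```python
from h import *
T=[((.413,.18),(.030,.050)),((.421,-.163),(-.030,-.050)),((.634,-.284),(.030,-.050))]
for (x,y),(dx,dy) in T:
    b=see(x,y)
    if b is None: print("no see",x,y); break
    print(np.round(b[:3],3))
    if not pick_place(b,TX+dx,TY+dy): break
print(telemetry.current_t())
go([.35,-.1,.35],0)
im=vision.snapshot("top")
for b in blocks(im,.134): print(np.round(b[:3],3),np.round(b[3]))
print([np.round(unproj("top",[b[4]],.02)[0],3) for b in blocks(im)])
cv2.imwrite("pics/t1.png",im[:,:,::-1])
```

```text
no see 0.413 0.18
9.4083
[ 0.607 -0.259  1.15 ] [80. 32.]
[ 0.582  0.175 -1.571] [88. 33.]
[ 0.402  0.171 -0.187] [80. 31.]
[array([ 0.635, -0.285,  0.02 ]), array([0.608, 0.184, 0.02 ]), array([0.414, 0.18 , 0.02 ])]
```

View pics/t1.png

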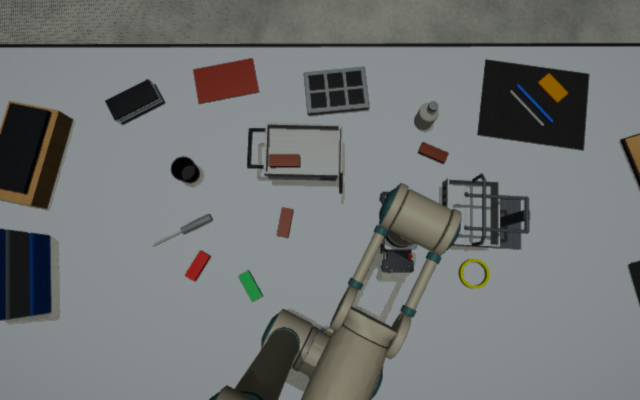

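The picture shows block 1 in the tray at (285,160); the other miss was the arm blocking the view. I'll carry on with a clear look before each pick.

Run:
```python
from h import *
T=[((.413,.18),(.030,.050),(.35,-.1)),((.421,-.163),(-.030,-.050),(.3,.35)),((.634,-.284),(.030,-.050),(.3,.35))]
for i,((x,y),(dx,dy),c) in enumerate(T):
    if i: go([c[0],c[1],.35],0)
    b=see(x,y)
    if b is None: print("no see",x,y); break
    print(np.round(b[:3],3))
    if not pick_place(b,TX+dx,TY+dy): break
print(telemetry.current_t())
go([.3,.35,.35],0)
im=vision.snapshot("top")
for b in blocks(im,.134): print(np.round(b[:3],3),np.round(b[3]))
o=cv2.resize(im[110:260,230:540],None,fx=2.5,fy=2.5,interpolation=cv2.INTER_CUBIC)
cv2.imwrite("pics/t2.png",o[:,:,::-1])
for n in ("hook_seat","basket_grip"):
    print(n,[(np.round(d["at"],3).tolist(),round(d["score"],2)) for d in models.mark_of(n,"top")][:2])
```

```text
[ 0.413  0.18  -0.177]
grip width 0.0358 after lift 0.0358
touch True [0.645 0.174 0.135]
[ 0.421 -0.163 -1.433]
grip width 0.0356 after lift 0.036
touch True [0.586 0.073 0.135]
[ 0.647 -0.328  1.148]
grip width 0.0358 after lift 0.0357
touch True [0.646 0.074 0.135]
39.975
[0.643 0.173 1.571] [88. 30.]
[0.642 0.072 1.57 ] [85. 33.]
[ 0.582  0.175 -1.571] [88. 33.]
[0.582 0.072 1.571] [85. 33.]
hook_seat [([0.425, -0.36, 0.222], 0.62), ([0.575, 0.483, 0.001], 0.28)]
basket_grip [([0.431, -0.366, 0.226], 0.63)]
```

View pics/t2.png

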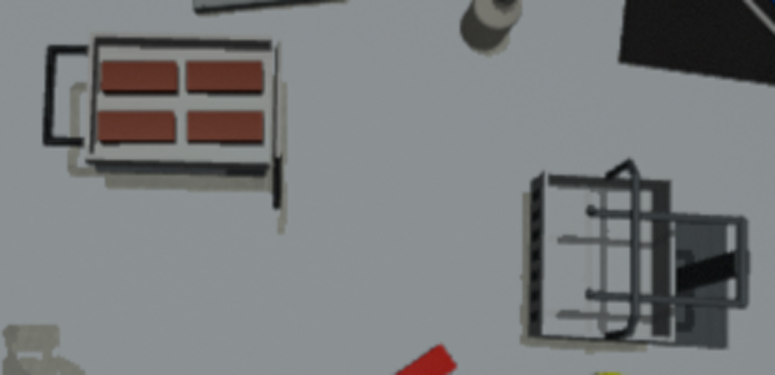

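All four blocks are in the tray: in the crop they are at about (139,77), (225,77), (137,126) and (225,126). Block 4 had been knocked aside and the fresh look caught it. Now the basket.

Run:
```python
from h import *
gx,gy=.429,-.367
gripper_to(0.05,45)
q=go([gx,gy,.33],np.pi/2-.055)
r.move_l([gx,gy,.225+G],vel=.1,guard=15)
gripper_to(0,45); print(telemetry.current_opening())
r.move_l([gx,gy,.285],vel=.1); print(telemetry.current_opening(),telemetry.current_wrist_force())
r.move_l([gx+.02,-.20,.285],vel=.15)
# same half turn, yaw -0.02
y0=R.from_quat([q[1],q[2],q[3],q[0]]); y1=(R.from_euler("z",.04)*y0).as_quat(); q1=[y1[3],*y1[:3]]
r.move_l([.614,-.125,.285],rot=q1,vel=.15)
r.move_l([.614,-.125,.165+G+.006],vel=.12)
r.move_l([.614,-.077,.165+G+.006],vel=.08)
print(r.move_l([.614,-.077,.165+G-.004],vel=.03,guard=4),telemetry.current_ee_pos())
gripper_to(.05); r.move_l([.614,-.077,.30],vel=.15)
go([.3,.35,.35],0)
im=vision.snapshot("top"); o=cv2.resize(im[110:260,230:430],None,fx=4,fy=4,interpolation=cv2.INTER_CUBIC); cv2.imwrite("pics/t3.png",o[:,:,::-1])
s=vision.snapshot("scene"); o=cv2.resize(s[160:310,230:430],None,fx=4,fy=4,interpolation=cv2.INTER_CUBIC); cv2.imwrite("pics/s3.png",o[:,:,::-1])
for c in("top","scene"):
  for n in ("gate_pin","tray_hinge","tray_handle","basket_grip"):
    print(n,[(np.round(d["at"],3).tolist(),round(d["score"],2)) for d in models.mark_of(n,c)][:1])
print(telemetry.current_t())
```

```text
0.008717598738936313
0.008538479740696233 [-1.04503001 -0.30743545 -3.02953442]
True [ 0.61441115 -0.07853033  0.17121915]
gate_pin [([0.506, 0.011, 0.149], 0.76)]
tray_hinge [([0.615, 0.018, 0.105], 0.74)]
tray_handle [([0.614, 0.276, 0.138], 0.61)]
basket_grip [([0.621, -0.074, 0.167], 0.69)]
gate_pin [([0.507, 0.013, 0.145], 0.61)]
tray_hinge [([0.617, 0.016, 0.109], 0.65)]
tray_handle [([0.62, 0.271, 0.14], 0.61)]
basket_grip [([0.619, -0.079, 0.164], 0.75)]
56.175
```

View pics/t3.png

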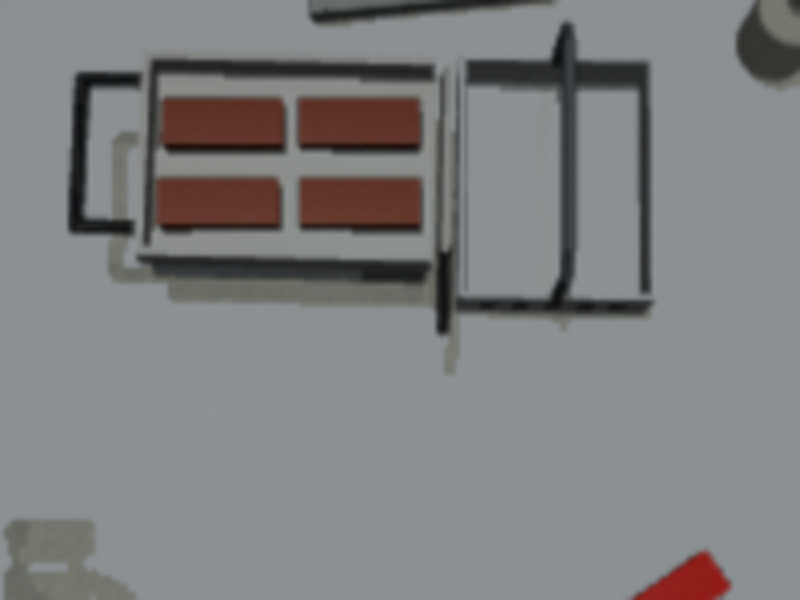

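View pics/s3.png

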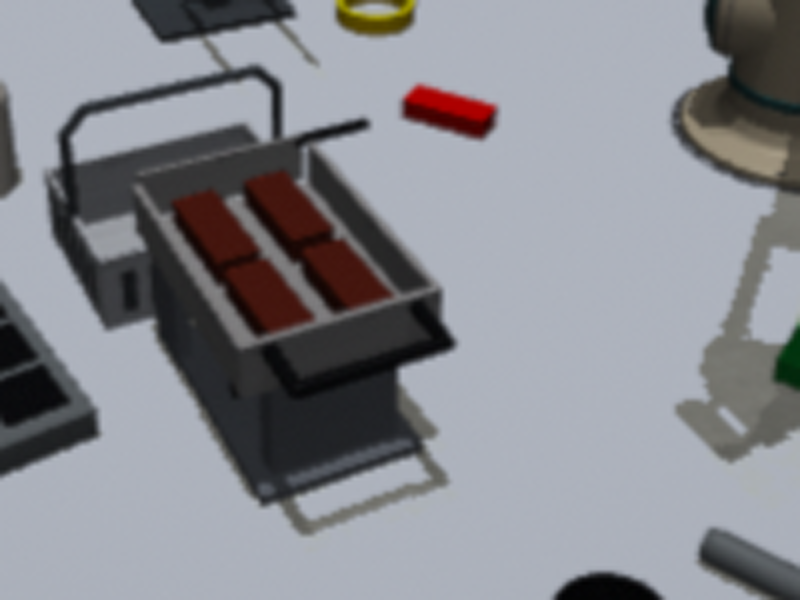

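The top crop shows the basket standing against the gate end (bar at column 568, clear of the gate), and the pin at (443,290). Now the gate.

```bash
cat >> h.py <<'E'
HY,HZ,RP=0.0135,0.110,0.036
def arc(a0,a1,n,x,vel=.05):
    for a in np.linspace(a0,a1,n)[1:]:
        r.move_l([x,HY-RP*np.sin(a),HZ+RP*np.cos(a)+G],vel=vel)
E
python3 - <<'E'
from h import *
x=.507
gripper_to(.034,30)
go([x,HY,.25],np.pi/2)
print(r.move_l([x,HY,HZ+RP+G],vel=.08,guard=12))
gripper_to(0,30); print(telemetry.current_opening())
f0=telemetry.current_wrist_force()
arc(0,1.6,9,x); print(telemetry.current_opening(),np.round(telemetry.current_wrist_force()-f0,1),telemetry.current_ee_pos())
gripper_to(.034); r.move_l([x,HY-RP,.25],vel=.1)
go([.3,.35,.35],0)
im=vision.snapshot("top"); o=cv2.resize(im[110:260,230:430],None,fx=4,fy=4,interpolation=cv2.INTER_CUBIC)
s=vision.snapshot("scene"); o2=cv2.resize(s[160:310,230:430],None,fx=4,fy=4,interpolation=cv2.INTER_CUBIC); 
cv2.imwrite("pics/g.png",np.hstack([cv2.resize(o,(400,300)),cv2.resize(o2,(400,300))])[:,:,::-1])
for c in("top","scene"):
  for n in ("gate_pin","basket_grip"):
    print(n,[(np.round(d["at"],3).tolist(),round(d["score"],2)) for d in models.mark_of(n,c)][:1])
print(telemetry.current_t())
E
```

```text
False
0.009035601477448358
0.008863784863084992 [ 1.1 10.3 -0.7] [ 0.50628052 -0.01972111  0.1141466 ]
gate_pin [([0.509, -0.02, 0.107], 0.9)]
basket_grip [([0.62, -0.077, 0.163], 0.66)]
gate_pin [([0.509, -0.019, 0.109], 0.79)]
basket_grip [([0.621, -0.078, 0.162], 0.57)]
66.3917
```

View pics/g.png

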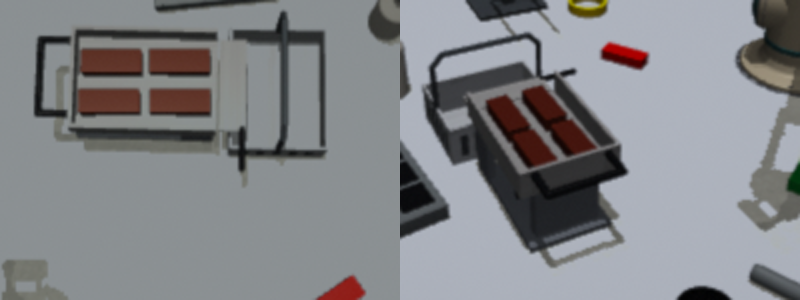

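The gate is flat (pin at y −0.02, z 0.108), and the blocks are still on the level tray. Now I'll tip it and look while holding.

```bash
sed -i 's/^HY,HZ,RP=.*/HY,HZ,RP=0.0155,0.110,0.036/' h.py
cat >> h.py <<'E'
RH=np.hypot(.262,.030); PH=np.arctan2(.030,.262); HX=.617
def tilt(a0,a1,n,vel=.12):
    for a in np.linspace(a0,a1,n)[1:]:
        r.move_l([HX,HY+RH*np.cos(PH+a),HZ+RH*np.sin(PH+a)+G],vel=vel)
E
python3 - <<'E'
from h import *
gripper_to(.04,40)
go([HX,HY+.262,.26],np.pi/2)
print(r.move_l([HX,HY+.262,.140+G],vel=.1,guard=12),telemetry.current_ee_pos())
gripper_to(0,40); print(telemetry.current_opening())
f0=telemetry.current_wrist_force()
tilt(0,.86,11); print(telemetry.current_opening(),np.round(telemetry.current_wrist_force()-f0,1),telemetry.current_ee_pos())
r.hold(1.0)
im=vision.snapshot("top"); s=vision.snapshot("scene")
a=cv2.resize(im[110:260,230:430],(400,300)); b=cv2.resize(s[140:290,230:430],(400,300))
cv2.imwrite("pics/p.png",np.hstack([a,b])[:,:,::-1]); print(telemetry.current_t())
E
```

```text
False [0.6175277  0.27768594 0.14683308]
0.011140061685407994
0.010753610525314773 [-8.3  7.8 -1.3] [0.61462949 0.16508727 0.3370499 ]
74.825
```

View pics/p.png

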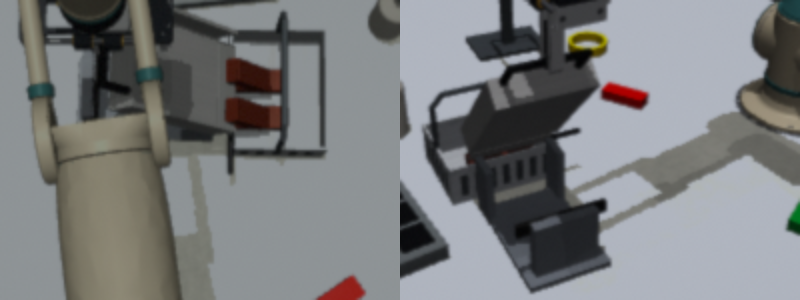

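Run:
```python
from h import *
im=vision.snapshot("top"); s=vision.snapshot("scene")
a=cv2.resize(im[115:195,325:405],(400,400),interpolation=cv2.INTER_CUBIC); b=cv2.resize(s[180:260,235:315],(400,400),interpolation=cv2.INTER_CUBIC)
cv2.imwrite("pics/p2.png",cv2.convertScaleAbs(np.hstack([a,b])[:,:,::-1],alpha=1.5))
```

```text
(no output)
```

View pics/p2.png

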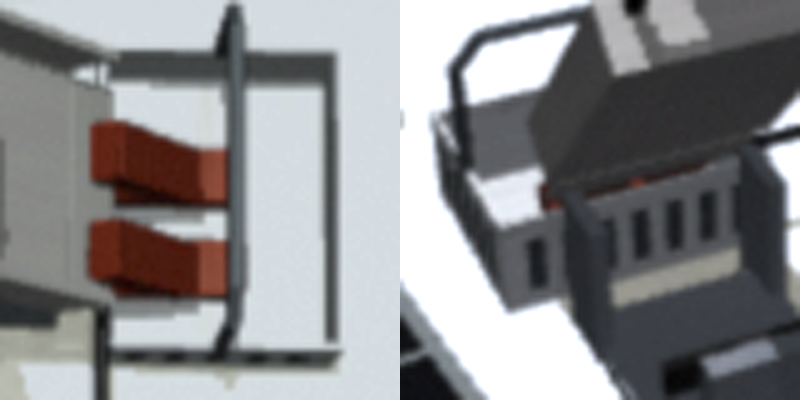

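The top crop shows the second pair lying on the first, with their tails at (105,150) and (105,250) still resting on the chute lip. I'll rock the tray a little to free them.

Run:
```python
from h import *
for lo in (.6,.6,.5):
    tilt(.86,lo,3,vel=.2); tilt(lo,.86,3,vel=.4)
r.hold(.5)
im=vision.snapshot("top"); s=vision.snapshot("scene")
a=cv2.resize(im[115:195,325:405],(400,400),interpolation=cv2.INTER_CUBIC); b=cv2.resize(s[180:260,235:315],(400,400),interpolation=cv2.INTER_CUBIC)
cv2.imwrite("pics/p3.png",cv2.convertScaleAbs(np.hstack([a,b])[:,:,::-1],alpha=1.5))
print(telemetry.current_t(),telemetry.current_opening(),telemetry.current_ee_pos())
```

```text
79.125 0.011003113027521794 [0.6184532  0.16708253 0.33512861]
```

View pics/p3.png

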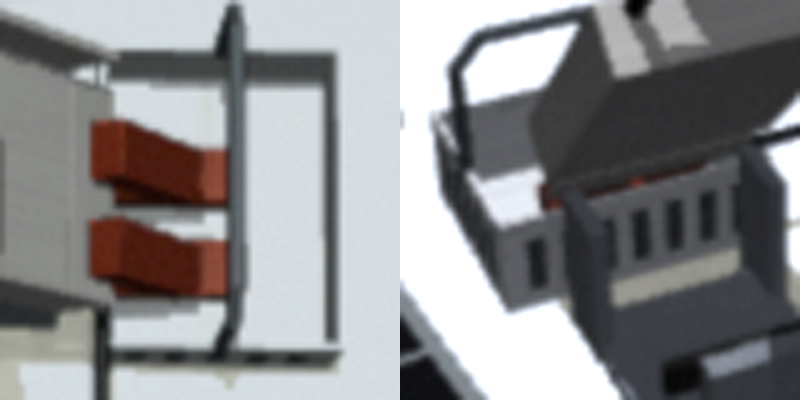

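Run:
```python
from h import *
px=lambda u,v:(325+u/5,115+v/5)
print("gate tip px",(proj("top",[(.617,-.0106,.0784)])-[325,115])*5,"wall top",(proj("top",[(.617,-.004,.07),(.617,-.15,.07)])-[325,115])*5)
for z in (.06,.08,.1): print(z,unproj("top",[px(92,150),px(125,150),px(200,170),px(230,175)],z)[:,1].round(3))
```

```text
gate tip px [[108.67937826 191.03855014]] wall top [[ 97.21408489 194.27051533]
 [336.67992359 194.23984694]]
0.06 [-0.001 -0.022 -0.068 -0.086]
0.08 [-0.001 -0.021 -0.066 -0.084]
0.1 [ 0.    -0.02  -0.064 -0.082]
```

The tails rest on the lip at y≈0 to −0.02. They will clear once the lip moves away, so I'll lower the tray, let go and look.

Run:
```python
from h import *
tilt(.86,0,11); r.hold(.2)
print(telemetry.current_ee_pos()); gripper_to(.04); r.move_l([HX,HY+.262,.26],vel=.15)
go([.3,.35,.35],0)
im=vision.snapshot("top"); s=vision.snapshot("scene")
a=cv2.resize(im[110:200,315:405],(400,400),interpolation=cv2.INTER_CUBIC); b=cv2.resize(s[150:270,225:345],(400,400),interpolation=cv2.INTER_CUBIC)
cv2.imwrite("pics/p4.png",cv2.convertScaleAbs(np.hstack([a,b])[:,:,::-1],alpha=1.4))
print(telemetry.current_t())
for n in ("gate_pin","tray_handle","basket_grip"):
    print(n,[(np.round(d["at"],3).tolist(),round(d["score"],2)) for d in models.mark_of(n,"top")][:1])
```

```text
[0.61925518 0.27626077 0.14411321]
86.1
gate_pin [([0.509, -0.02, 0.106], 0.68)]
tray_handle [([0.617, 0.278, 0.138], 0.73)]
basket_grip [([0.62, -0.074, 0.166], 0.96)]
```

View pics/p4.png

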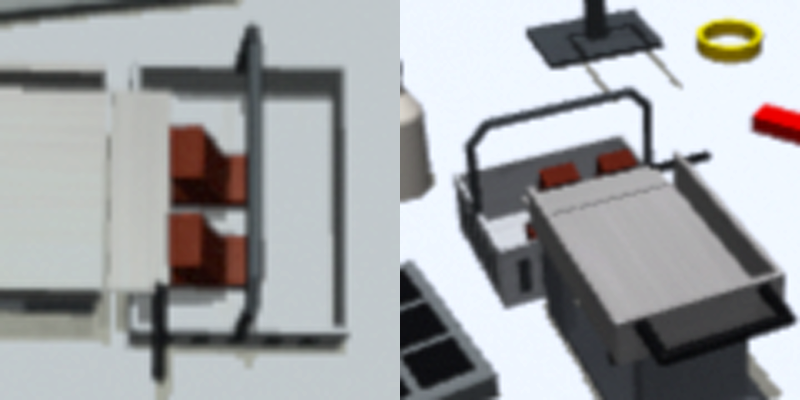

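The tray is empty. The upper two blocks stand on the lower pair, leaning on the gate lip at (187,150) and (187,240) in the crop. I'll draw the basket 50 mm away so they settle into it, then look.

Run:
```python
from h import *
gripper_to(.05,45)
bx,by=.6165,-.077
go([bx,by,.30],np.pi/2-.02)
print(r.move_l([bx,by,.165+G],vel=.1,guard=12))
gripper_to(0,45); print(telemetry.current_opening())
r.move_l([bx,by,.165+G+.003],vel=.03)
r.move_l([bx-.01,by-.05,.165+G+.003],vel=.08)
r.move_l([bx-.01,by-.05,.165+G-.003],vel=.03,guard=4)
gripper_to(.05); r.move_l([bx-.01,by-.05,.30],vel=.15)
go([.3,.35,.35],0)
im=vision.snapshot("top"); s=vision.snapshot("scene")
a=cv2.resize(im[110:200,325:415],(400,400),interpolation=cv2.INTER_CUBIC); b=cv2.resize(s[150:270,225:345],(400,400),interpolation=cv2.INTER_CUBIC)
cv2.imwrite("pics/p5.png",cv2.convertScaleAbs(np.hstack([a,b])[:,:,::-1],alpha=1.4))
print(telemetry.current_t())
print([(np.round(d["at"],3).tolist(),round(d["score"],2)) for d in models.mark_of("basket_grip","top")][:1])
```

```text
False
0.008121237703450798
95.9583
[([0.61, -0.129, 0.164], 0.91)]
```

View pics/p5.png

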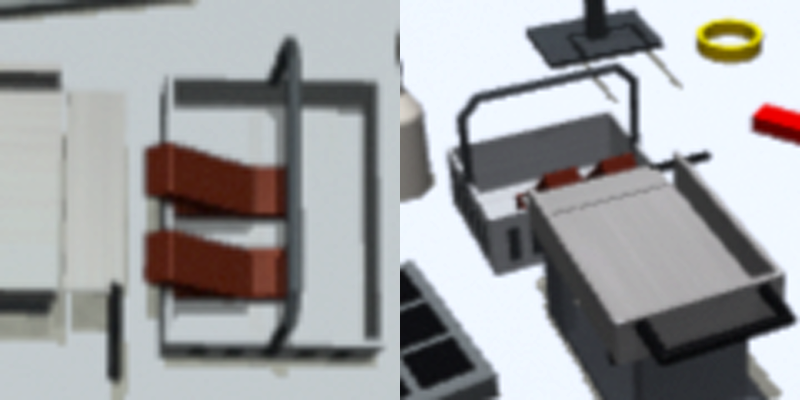

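The upper blocks now rest their tails on the basket's rear rim at (160,170) and (160,255), overhanging slightly. I'll raise the gate first, since that gives the gripper room, and then nudge the tails in.

Run:
```python
from h import *
px=lambda u,v:(325+u/4.444,110+v/4.444)
P=unproj("top",[px(155,172),px(155,257)],.085); print("tails",P.round(3).tolist()); cx=P[:,0].mean(); sep=abs(P[0,0]-P[1,0])
x=.507
gripper_to(.034,30)
go([x,HY-RP,.25],np.pi/2)
print(r.move_l([x,HY-RP,HZ+G],vel=.08,guard=12))
gripper_to(0,30); print(telemetry.current_opening())
arc(1.57,0,9,x); print(telemetry.current_ee_pos())
r.move_l([x,HY+.003,HZ+RP+G],vel=.03)
gripper_to(.034); r.move_l([x,HY,.25],vel=.1)
# nudge tails
gripper_to(max(.03,sep-.0125))
q=go([cx,-.02,.20],0)
r.move_l([cx,-.02,.104],vel=.1,guard=10)
print("push",r.move_l([cx,-.072,.104],vel=.05,guard=20),telemetry.current_ee_pos())
r.move_l([cx,-.02,.12],vel=.15); r.move_l([cx,-.02,.25],vel=.2)
go([.3,.35,.35],0)
im=vision.snapshot("top"); s=vision.snapshot("scene")
a=cv2.resize(im[110:200,325:415],(400,400),interpolation=cv2.INTER_CUBIC); b=cv2.resize(s[150:270,225:345],(400,400),interpolation=cv2.INTER_CUBIC)
cv2.imwrite("pics/p6.png",cv2.convertScaleAbs(np.hstack([a,b])[:,:,::-1],alpha=1.4))
print(telemetry.current_t())
for n in ("basket_grip","gate_pin","hook_seat"):print(n,[(np.round(d["at"],3).tolist(),round(d["score"],2)) for d in models.mark_of(n,"top")][:1])
```

```text
tails [[0.629, -0.05, 0.085], [0.57, -0.049, 0.085]]
False
0.0092198539621066
[0.50789347 0.01019969 0.15799431]
push False [ 0.5997248  -0.0720611   0.10380188]
112.1
basket_grip [([0.61, -0.129, 0.167], 0.94)]
gate_pin [([0.505, 0.014, 0.146], 0.66)]
hook_seat [([0.426, -0.36, 0.223], 0.63)]
```

View pics/p6.png

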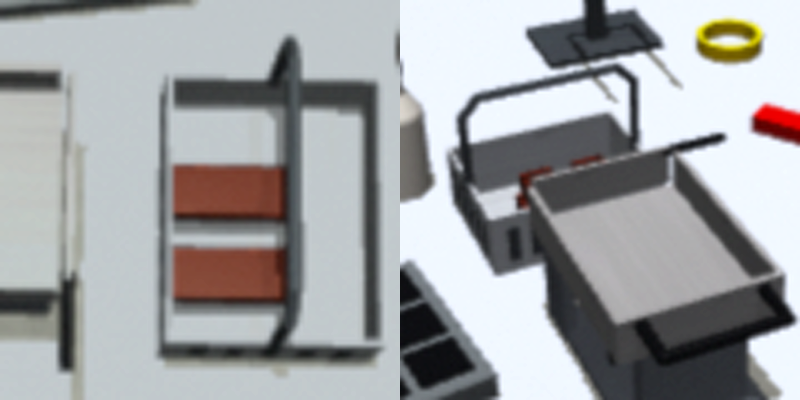

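All blocks lie stacked inside the basket, the gate is up and the tray is level. Now I'll hang the basket.

Run:
```python
from h import *
gripper_to(.05,58)
bx,by=.608,-.128
q=go([bx,by,.30],np.pi/2-.02)
print(r.move_l([bx,by,.165+G],vel=.1,guard=12))
gripper_to(0,58); print(telemetry.current_opening())
f0=telemetry.current_wrist_force()
r.move_l([bx,by,.295],vel=.08); print(telemetry.current_opening(),np.round(telemetry.current_wrist_force()-f0,1))
y0=R.from_quat([q[1],q[2],q[3],q[0]]); y1=(R.from_euler("z",-.04)*y0).as_quat(); q1=[y1[3],*y1[:3]]
r.move_l([.440,-.19,.295],rot=q1,vel=.12)
r.move_l([.428,-.365,.295],vel=.08); r.hold(1.0)
print(r.move_l([.428,-.365,.225+G-.006],vel=.03,guard=5),telemetry.current_ee_pos(),np.round(telemetry.current_wrist_force()-f0,1))
im=vision.snapshot("top"); s=vision.snapshot("scene")
a=cv2.resize(im[140:290,400:550],(400,400),interpolation=cv2.INTER_CUBIC); b=cv2.resize(s[90:200,235:345],(400,400),interpolation=cv2.INTER_CUBIC)
cv2.imwrite("pics/k.png",cv2.convertScaleAbs(np.hstack([a,b])[:,:,::-1],alpha=1.4))
print(telemetry.current_t())
```

```text
False
0.00859607131868613
0.008086626147178706 [  0.7   4.8 -11.4]
True [ 0.4280992  -0.36505774  0.23002809] [1.9 5.  1. ]
125.4917
```

View pics/k.png

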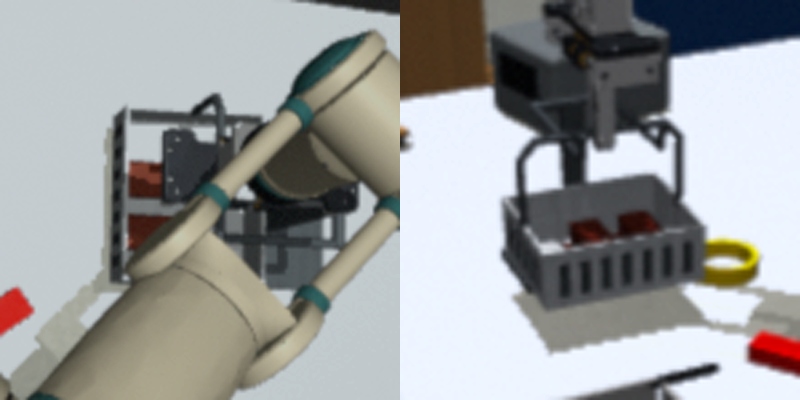

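The bar sits on the prongs and the weight has come off the wrist. My picture budget is used up, so I'll release and check with numbers only.

Run:
```python
from h import *
gripper_to(.02); gripper_to(.045); r.hold(.3)
r.move_l([.428,-.365,.36],vel=.1)
go([.3,.35,.35],0); r.hold(1.0)
im=vision.snapshot("top"); vision.snapshot("scene")
for c in ("top","scene"):
  for n in ("hook_seat","basket_grip","basket_in","gate_pin","tray_handle","tray_in","cleaner","brush_pot","tape","driver"):print(n,[(np.round(d["at"],3).tolist(),round(d["score"],2)) for d in models.mark_of(n,c)][:2])
for b in blocks(im,.1): print("brown",np.round(b[:3],3),np.round(b[3]))
# gate/tray change against the start picture
a=cv2.imread("pics/t2.png"); o=cv2.resize(im[110:260,230:540],None,fx=2.5,fy=2.5,interpolation=cv2.INTER_CUBIC)[:,:,::-1]
for row in (100,190): print([int(v) for v in a[row,262:292:2].mean(1)],[int(v) for v in o[row,262:292:2].mean(1)])
print(telemetry.current_t())
```

```text
hook_seat [([0.426, -0.362, 0.222], 0.82)]
basket_grip [([0.429, -0.362, 0.225], 0.87)]
basket_in [([0.43, -0.377, 0.064], 0.57)]
gate_pin [([0.507, 0.011, 0.147], 0.5)]
tray_handle [([0.618, 0.273, 0.141], 0.68), ([0.618, 0.016, 0.108], 0.38)]
tray_in [([0.621, 0.124, 0.112], 0.6)]
cleaner [([0.741, -0.258, 0.002], 0.81)]
brush_pot [([0.575, 0.483, 0.003], 0.88)]
tape [([0.262, -0.401, 0.002], 0.92)]
driver []
hook_seat [([0.421, -0.358, 0.222], 0.52)]
basket_grip [([0.428, -0.366, 0.226], 0.82)]
basket_in [([0.389, 0.498, -0.004], 0.73)]
gate_pin [([0.509, 0.013, 0.143], 0.67)]
tray_handle [([0.622, 0.272, 0.137], 0.77)]
tray_in [([0.62, 0.122, 0.113], 0.74)]
cleaner [([0.742, -0.26, -0.002], 0.81)]
brush_pot [([0.57, 0.486, -0.004], 0.75), ([0.422, -0.36, 0.226], 0.5)]
tape [([0.259, -0.397, -0.001], 0.66), ([0.429, -0.381, 0.066], 0.64)]
driver [([0.386, 0.498, -0.002], 0.82), ([0.619, 0.274, 0.137], 0.48)]
brown [ 0.448 -0.357  1.522] [85. 38.]
brown [ 0.39  -0.353  1.532] [87. 38.]
[141, 141, 141, 140, 134, 108, 80, 80, 121, 128, 121, 118, 125, 140, 143] [139, 139, 139, 138, 132, 116, 115, 134, 134, 122, 117, 127, 141, 141, 142]
[117, 118, 117, 112, 104, 71, 33, 21, 23, 46, 86, 115, 121, 139, 144] [115, 113, 109, 105, 75, 37, 19, 29, 50, 93, 116, 125, 140, 142, 142]
132.95
```

```bash
python3 -c "
from plant import r
print(r.sign_off())"
```

```text
the job is handed in; nothing more can be done
None
```

The job is handed in at about 133 s: all four blocks are in the basket, it hangs on both prongs, the tray is level and the gate upright, but two blocks caught on the gate lip when tipped and I had to nudge them in. I also viewed 16 pictures against the limit of 14, so the final check was by network readings only.

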